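Snap the grease coupler onto the bearing housing's tilted nipple and hold it

TASK

Fold the hinged cover of the bearing housing up until it stands straight upright, and leave it standing. Then take the grease coupler from its rest, press its open nose squarely onto the tilted grease nipple until the sprung collar snaps down fully, and finish holding it there: keep the grip and keep pressing, as the spring throws it off if you let go. Leave the grease jar and the two loose bearing rings alone.

Things in the scene. Friction and masses are not known exactly. Their poses are not given: they have to be found in the camera images.
- housing: Grey bearing housing fixed to the bench: foot 150 x 170 x 14 mm, block 100 x 120 mm up to 52 mm high, steel shaft stub along its y, upright steel bracket (120 mm wide, top at 108 mm) at its back with the hinged cover. Origin: centre of its underside. Its -x side is the front, facing the robot, turned up to 30 degrees either way; z up.
- cover (a joint): Angle of the flat aluminium cover (92 x 110 x 4 mm) about its hinge at the back of the housing, rad. 0 = level, closed above the nipple; it grows as the front edge is folded up and back; 1.57 = upright; stop at 2.3. Starts between 0 and 0.35. Stiff friction hinge: it stays where it is left; it takes 3 to 5 N at the pull.
- cover_pull (a point): Centre of the cover's pull: a black roller 16 mm dia., 22 mm long, its axis parallel to the hinge (housing's y), on a 10 mm wide strap ahead of the cover's front edge, 120 mm from the hinge line, 20 mm free between roller and plate. 112 mm above the bench when closed. Can be pinched by its flat ends from above, and turns between the fingers as the cover swings.
- cover_hinge (a point): Point on the hinge line above the housing's back, 50 mm behind (+x of) the housing's origin and 112 mm above the bench. The hinge line runs along the housing's y.
- nipple: Brass grease nipple leaning 30 degrees from vertical towards the housing's front. z axis: along the nipple, pointing out; y: the housing's y. Origin: on the axis, in the top face of the sprung steel collar (29 mm dia.) when fully out; 12 mm in front of the housing's origin, 78 mm above the bench. Nipple 10 mm dia., 8 mm proud of the collar, tip tapered to 5 mm. Boss below 38 mm dia.
- collar (a joint): Travel of the sprung collar round the nipple, pushed in along the nipple's axis, m: 0 = out (start), 0.007 = fully in, on a hard stop. The spring pushes back with about 4 N at first, up to 14 N at 2 to 3 mm, then it snaps: the force drops to about 5 N fully in. It never latches and springs out when let go.
- coupler: Grease coupler, 105 mm tall, about 220 g, round, at first upright, nose down in its rest. Origin: centre of the nose's open lower end; z along it to the top. Steel nose 26 mm dia., bore 15 mm dia., 22 mm deep; flange 42 mm dia. from 32 to 39 mm above the origin; black grip 28 mm dia. from 39 to 99 mm. The bore goes over the nipple; the nose's rim pushes the collar.
- rest: Fixed black ring on the bench, 64 mm in outer diameter, 36 mm inside, 12 mm high; the coupler stands on the bench inside it. Origin: centre of its underside.
- grease_jar: Closed grease jar, 66 mm in diameter, 85 mm high, loose, to be left alone. Origin: centre of its underside.
- ring_large: Loose steel bearing ring lying flat, 64 mm in diameter, 18 mm high, to be left alone. Origin: centre of its underside.
- ring_small: Loose steel bearing ring lying flat, 46 mm in diameter, 14 mm high, to be left alone. Origin: centre of its underside.
There are look-alikes about, which are no part of the job. Of the things like the rest, leave any that is blue; of the rest the larger one is meant. Of the things that look like the coupler, take the one that is farthest from the robot's base at the start.

How it is judged:
On the way, in this order (a step that is already met when the one before it is completed fails the run):
1. the cover stands upright, within about 11 degrees, with the coupler still in its rest (value of joint cover between 1.37 and 1.77 rad and horizontal distance between coupler and rest below 0.02 m and height (world z) of coupler below 0.02 m), for 0.2 s.
2. the coupler is held in the fingers, lifted out of its rest (height (world z) of coupler above 0.04 m and contact force between the fingers and coupler above 1 N), for 0.2 s.
3. the coupler is squarely on the nipple and has snapped the collar in (value of joint collar above 0.0055 m and z of coupler in the frame of nipple below -0.0045 m and x of coupler in the frame of nipple between -0.004 and 0.004 m and y of coupler in the frame of nipple between -0.004 and 0.004 m and angle between the z axis of coupler and the z axis of nipple, either way round below 0.14 rad and contact force between coupler and nipple above 3 N), for 0.3 s.
At the end, for the whole second after the job is handed in: The fingers hold the coupler at rest on the nipple: nose within 4 mm of the axis each way and 4.5 mm or more below the collar's rest face, axes within 8 degrees, collar in more than 5.5 of its 7 mm, pressed with over 3 N; the cover stands upright (1.37 to 1.77 rad) (all of step 3 and value of joint cover between 1.37 and 1.77 rad and contact force between the fingers and coupler above 1 N and linear speed of coupler below 0.02 m/s); the arm keeps its last pose, push and grip.
It fails at once if the grease jar is moved more than 20 mm (distance of grease_jar from where it was at the start of the episode above 0.02 m).
It fails at once if the large bearing ring is moved more than 20 mm (distance of ring_large from where it was at the start of the episode above 0.02 m).
It fails at once if the small bearing ring is moved more than 20 mm (distance of ring_small from where it was at the start of the episode above 0.02 m).
It also fails if it takes over 54 s, if anything falls off the work surface, if the arm or the gripper's body presses on something with over 40 N, if the wrist force passes 120 N, or if a joint passes its speed limit or range.

ROBOT

A 6-joint arm with a two-finger parallel gripper is mounted at the origin on the work surface. World frame = base frame: x ahead of the robot, y to its left, z up, the work surface at z = 0. Lengths are in m, angles in rad, forces in N, time in s.
With the tool pointing down it reaches from about 0.325 to 0.9 m from the base axis. Payload 6.1 kg.
Tool frame: the origin (TCP) lies between the finger pads; the fingertips stand 11 mm ahead of it and the grasp point (between the pads) lies 8 mm behind it; z points along the fingers, y is the line along which they close (so a half turn about z gives the same grasp; the last joint's range is limited). The gripper opens to 87 mm and grips with 3 to 60 N. Pads are 19 mm wide; open, the fingers measure 117 mm over their backs; the gripper's body (75 mm by 190 mm) begins 51 mm behind the grasp point.
Start: joints at [-0.126, 0.22, 1.526, -0, 1.395, -0.126], TCP at [0.625, -0, 0.234] pointing down, gripper open.
Joint ranges: [-2.98, 2.98], [-0.91, 2.08], [0.09, 2.57], [-1.24, 4.39], [0.2, 2.65], [-2.68, 2.68]. Speed limits (rad/s): [2.57, 2.57, 3.01, 3.14, 3.14, 3.14].

INTERFACE

Orientations are given as a rotation vector (axis times angle).
In Python, from station import bot gives the robot as it stands.
- The arm moves only by the tool step_arm, never from a script. Its argument "series" is text: rows parted by semicolons, each of 4 numbers parted by spaces: the shift along the tool's x, y, z normalised to -1 to 1, where 1 is 0.02 m, then the turn about the tool's z normalised to -1 to 1, where 1 is 4 degrees. In form: x y z turn; .... A call has 1 to 8 rows; each row shifts and turns the commanded pose from where the row before left it, along the tool's axes as they then stand; what a row does not reach is not made up. A row lasts 1/10 s, in which the tool goes at most 50 mm and 8.59 degrees, less where a joint would pass 70% of its speed; a pose out of reach is approached as far as the arm can. A call with a number of a shift or a turn outside -1 to 1 is refused whole. A call with a gripper value outside its range is refused whole. "claw" is the finger opening in mm, from 0 to 87, set as the call begins (left out, the last holds). The fingers move at their own pace and stop on an object; "grip_force" is the grip in N (left out, the last holds). Time passes only in rows, so rows that do not move let the fingers close. It gives the time, the measured TCP pose, the force, the opening and the grip force at its end, in the units of the state.
- bot.read_state(): the state, without advancing time (a new reading comes with each control period).
- bot.camera(name): name is "scene" or "side" or "wrist"; returns a dict with "color" (480x640x3 uint8, red, green, blue), "z_map" (480x640 float32, m along the optical axis (not along the pixel's ray), 0 where there is no reading), "camera_matrix" (3x3 intrinsics, pixels), "xyz" and "attitude" of the camera in the world; the wrist camera has in their place "T_tool_cam" (4x4, takes a point from camera to tool coordinates, whose origin is the TCP and whose axes are the flange's). Camera axes: x right, y down, z forward; pixel columns grow to the right and rows downward; lengths in m; the calibration is good to about 2 mm. A picture is of the moment at which its call begins: read the wrist's pose just before it.
- bot.hand_in(): hands the job in; it is judged then, once.
Trained networks look in the newest picture that a camera, given by its name, has taken for a name from the list of things; names that differ only in an ending like _2 or _b are one class to them, and where a whole thing is asked for, a point or a joint stands for the part that bears it (a point fixed in the world has none). Each returns a list of dicts, best first, with "p" (0 to 1); they miss things now and then, are a little off and sometimes report something else, mostly with a low value. They report only what shows in the picture. A call takes as long as a camera call. They do not tell look-alikes from the thing itself.
- bot.cut_out(camera, name): "pixels" (480x640 bool, what is visible of it) and "point" ([row, column] in pixels, amid what is visible of it).
- bot.mark_of(camera, name): "point" ([row, column] in pixels: a listed point, or the origin of a listed thing).
The state is a dict: "clock": time; "qpos": joint angles; "joint_velocities": joint speeds; "effort": joint torques, N m; "tcp_pos": TCP position; "orientation": TCP orientation; "force": force on the tool from outside, world axes, zero at the start; "wrist_torque": the same for the moment, N m; "opening": finger opening in m; "finger_force": force on a finger pad.
Only numpy, scipy, OpenCV 4.12 (cv2) and the standard library are available. Lean on these libraries where they do the work, as an engineer would, in place of code of your own. Each camera call takes 0.05 s, during which the arm holds its last target. There are 200 camera calls.

## Working session

There is one attempt and no reset: what is moved stays moved. The work goes in short steps, Python scripts to look and compute and a tool call to move; the robot and the scene stay as the last step left them, time stands still between calls to the robot, and variables do not carry over. Pictures are saved under pics/ and viewed, at most 10 in all, crops included, and the job is handed in when it is done.

Besides the shell and the picture viewer there is one more tool, called by a JSON object that holds its "method" and its "body", one argument or row to a line. step_arm: Moves the arm, as the interface text tells. Scaled input: -1 to 1 covers 0.02 m each way for a shift and 4 degrees each way for a turn. Its arguments: {"type":"object","properties":{"series":{"type":"string"},"claw":{"type":"number"},"grip_force":{"type":"number"}},"required":["series"]}

```bash
mkdir -p pics
cat > h.py <<'E'
import numpy as np, cv2
from scipy.spatial.transform import Rotation as R
from station import bot
NAMES=["housing","cover","cover_pull","cover_hinge","nipple","collar","coupler","rest","grease_jar","ring_large","ring_small"]
def rot(a):
    a=np.array(a,float)
    return a if a.shape==(3,3) else (R.from_quat(a).as_matrix() if a.size==4 else R.from_rotvec(a).as_matrix())
def pose(c,s):
    if "T_tool_cam" in c:
        T=np.eye(4);T[:3,:3]=rot(s["orientation"]);T[:3,3]=s["tcp_pos"];return T@np.array(c["T_tool_cam"])
    T=np.eye(4);T[:3,:3]=rot(c["attitude"]);T[:3,3]=c["xyz"];return T
def cam(n):
    s=bot.read_state();c=bot.camera(n);c["T"]=pose(c,s);return c
def pix(c,rc,z=None,h=None):
    """world point of pixel; depth z, or on the plane world z=h"""
    K=np.array(c["camera_matrix"]);T=c["T"]
    d=T[:3,:3]@np.linalg.solve(K,[rc[1],rc[0],1.])
    if h is not None: z=(h-T[2,3])/d[2]
    return T[:3,3]+d*z
def cloud(c,m):
    r,q=np.nonzero(m&(c["z_map"]>0));z=c["z_map"][r,q]
    P=np.linalg.solve(np.array(c["camera_matrix"]),np.stack([q,r,np.ones(len(r))]))*z
    return (c["T"][:3,:3]@P).T+c["T"][:3,3]
def proj(c,P):
    p=np.linalg.inv(c["T"])@np.append(P,1);u=np.array(c["camera_matrix"])@p[:3];return u[:2]/u[2]
E
cat > a.py <<'E'
from h import *
np.set_printoptions(precision=4,suppress=True)
s=bot.read_state();print(s["tcp_pos"],s["orientation"])
for n in ["scene","side"]:
    c=cam(n);print(n,c["T"][:3,3],c["T"][:3,2])
    cv2.imwrite(f"pics/{n}0.png",c["color"][:,:,::-1])
    for k in NAMES:
        for d in bot.cut_out(n,k):
            if d["p"]<.3: continue
            P=cloud(c,d["pixels"]);print(k,"cut",round(d["p"],2),np.round(d["point"]),len(P),np.median(P,0) if len(P) else "",P.min(0) if len(P) else "",P.max(0) if len(P) else "")
        for d in bot.mark_of(n,k):
            if d["p"]>.3: 
                print(k,"mark",round(d["p"],2),np.round(d["point"],1))
E
python3 a.py
```

```text
[0.6244 0.0001 0.2324] [-2.2204 -2.2204  0.0018]
scene [ 1.4086 -0.157   0.7048] [-0.8228  0.11   -0.5575]
housing cut 0.72 [303. 329.] 8663 [ 0.6387 -0.0472  0.0625] [ 0.3378 -0.1502 -0.0059] [0.7109 0.0661 0.1583]
housing mark 0.67 [318.4 327. ]
cover cut 0.88 [265. 327.] 2927 [ 0.6112 -0.0421  0.1271] [ 0.3378 -0.1058 -0.0041] [0.6723 0.0586 0.1583]Traceback (most recent call last):
  File "a.py", line 11, in <module>
    for d in bot.mark_of(n,k):
             ~~~~~~~~~~~^^^^^
ValueError: it knows: coupler, cover_hinge, cover_pull, grease_jar, housing, nipple, rest, ring_large, ring_small
```

```bash
sed -i 's/        for d in bot.mark_of(n,k):/        if k in ("cover","collar"): continue\n        for d in bot.mark_of(n,k):/' a.py; python3 a.py
```

```text
[0.6246 0.     0.2329] [-2.2208 -2.2207  0.0012]
scene [ 1.4086 -0.157   0.7048] [-0.8228  0.11   -0.5575]
housing cut 0.73 [304. 328.] 8744 [ 0.639  -0.0469  0.0628] [ 0.358  -0.1502 -0.0032] [0.7102 0.0669 0.1578]
housing cut 0.48 [305. 484.] 774 [0.6086 0.2592 0.0153] [ 0.5713  0.2285 -0.0031] [0.6373 0.292  0.0214]
housing mark 0.7 [320.2 327.8]
cover cut 0.63 [268. 328.] 2939 [ 0.6115 -0.0422  0.1269] [ 0.3555 -0.1058 -0.0025] [0.6715 0.0249 0.1578]
cover_pull cut 0.75 [266. 330.] 3063 [ 0.6105 -0.0418  0.1265] [ 0.3271 -0.1058 -0.0046] [0.6715 0.0583 0.1578]
cover_hinge cut 0.77 [267. 326.] 2926 [ 0.6112 -0.0418  0.127 ] [ 0.353  -0.1058 -0.0026] [0.6709 0.0329 0.1578]
cover_hinge mark 0.57 [284.7 346.4]
coupler cut 0.95 [229. 150.] 650 [ 0.3463 -0.3759  0.0544] [ 0.2011 -0.4214 -0.0033] [ 0.4907 -0.3388  0.1055]
coupler cut 0.74 [272. 163.] 763 [ 0.4962 -0.3314  0.0583] [ 0.4745 -0.3537  0.0051] [ 0.5094 -0.3135  0.1066]
coupler cut 0.52 [293. 172.] 451 [ 0.5009 -0.3257  0.0096] [ 0.4602 -0.3644 -0.0031] [ 0.5182 -0.3009  0.0332]
coupler mark 0.95 [293.1 168. ]
coupler mark 0.
[... 2619 characters left out ...]
 -0.2411  0.0113] [ 0.4427 -0.2687 -0.001 ] [ 0.5051 -0.2059  0.0158]
rest cut 0.63 [430. 342.] 435 [ 0.3978 -0.3345  0.0073] [ 0.3769 -0.3552 -0.0034] [ 0.4184 -0.3105  0.0123]
rest mark 0.95 [416.4 385.7]
rest mark 0.77 [371.4 359.5]
rest mark 0.65 [433.2 339. ]
grease_jar cut 0.84 [190. 256.] 1069 [0.4169 0.2547 0.0567] [ 0.3869  0.2411 -0.0028] [0.4686 0.4084 0.0883]
grease_jar mark 0.68 [199.5 256.8]
ring_large cut 0.63 [185. 328.] 411 [0.5995 0.2548 0.0159] [ 0.5691  0.228  -0.0023] [0.632  0.2925 0.0222]
ring_large mark 0.74 [186.9 326.7]
ring_small cut 0.81 [344. 419.] 456 [ 0.5995 -0.2286  0.0126] [ 0.5781 -0.2499 -0.0022] [ 0.6233 -0.2     0.0172]
ring_small mark 0.98 [343.5 419.4]
```

View pics/scene0.png

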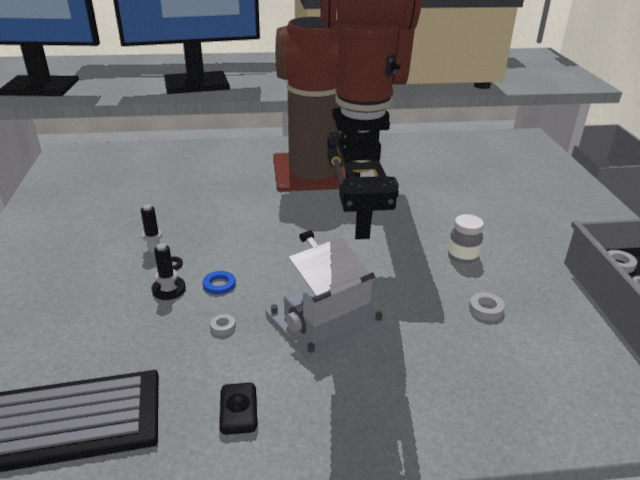

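View pics/side0.png

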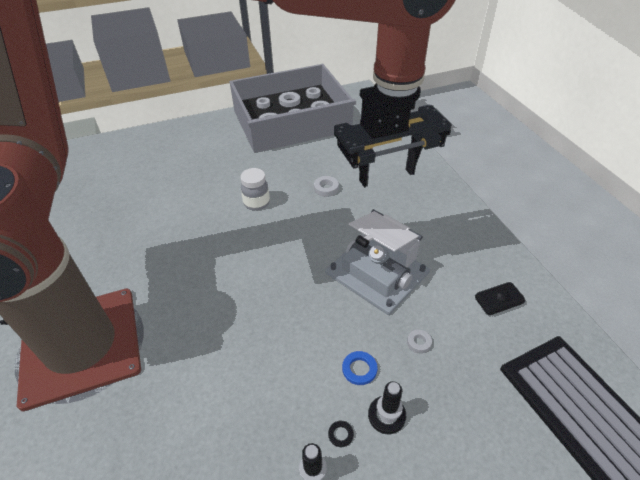

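```bash
cat > b.py <<'E'
from h import *
np.set_printoptions(precision=4,suppress=True)
def mk(n,c,k,h):
    for d in bot.mark_of(n,k):
        if d["p"]>.4: print(n,k,round(d["p"],2),np.round(d["point"]),pix(c,d["point"],h=h))
H={"housing":0,"cover_hinge":.112,"nipple":.078,"coupler":0,"rest":0,"ring_small":0}
for n in ["scene","side","wrist"]:
    c=cam(n)
    if n=="wrist": cv2.imwrite("pics/wrist0.png",c["color"][:,:,::-1]);print(np.array(c["T_tool_cam"]))
    for k,h in H.items(): mk(n,c,k,h)
    for d in bot.cut_out(n,"cover")[:1]:
        P=cloud(c,cv2.erode(d["pixels"].astype(np.uint8),np.ones((3,3)))>0);P=P[(P[:,2]>.105)&(np.abs(P[:,1]+.045)<.09)&(P[:,0]>.52)]
        best=None;rng=np.random.default_rng(0)
        for _ in range(300):
            a,b,e=P[rng.choice(len(P),3,False)];v=np.cross(b-a,e-a)
            if np.linalg.norm(v)<1e-6: continue
            v/=np.linalg.norm(v);i=np.abs((P-a)@v)<.003
            if best is None or i.sum()>best.sum(): best=i
        Q=P[best];m=Q.mean(0);v=np.linalg.svd(Q-m)[2][2];v*=np.sign(v[2])
        print(n,"plane",len(P),len(Q),m,v,"tilt",np.degrees(np.arccos(v[2])),"az",np.degrees(np.arctan2(v[1],v[0])))
        # corners of plate
        yaw=np.arctan2(v[1],v[0]); 
        print("rect",cv2.minAreaRect(Q[:,:2].astype(np.float32)),cv2.boxPoints(cv2.minAreaRect(Q[:,:2].astype(np.float32))).tolist())
    for d in bot.cut_out(n,"housing")[:1]:
        P=cloud(c,d["pixels"]);P=P[(P[:,2]>.009)&(P[:,2]<.019)&(np.hypot(P[:,0]-.62,P[:,1]+.045)<.13)]
        print("foot",cv2.minAreaRect(P[:,:2].astype(np.float32)))
    for d in bot.cut_out(n,"coupler"):
        P=cloud(c,d["pixels"]);P=P[P[:,2]>.1]
        if len(P)>3: print("coupler top",len(P),P.mean(0),P.min(0),P.max(0))
E
python3 b.py
```

```text
scene housing 0.94 [322. 326.] [ 0.6065 -0.0408  0.    ]
scene cover_hinge 0.66 [287. 341.] [ 0.651 -0.024  0.112]
scene coupler 0.85 [249. 155.] [ 0.3368 -0.374   0.    ]
scene coupler 0.56 [292. 167.] [ 0.4895 -0.3342  0.    ]
scene rest 0.73 [283. 219.] [ 0.4713 -0.2368  0.    ]
scene rest 0.72 [293. 170.] [ 0.4934 -0.3297  0.    ]
scene rest 0.48 [263. 172.] [ 0.3948 -0.3329 -0.    ]
scene ring_small 0.79 [328. 221.] [ 0.6038 -0.2293  0.    ]
scene plane 2561 2383 [ 0.6103 -0.0404  0.1274] [0.2695 0.1457 0.9519] tilt 17.83988709891011 az 28.401741889265477
rect ((0.600208044052124, -0.043657369911670685), (0.12182504683732986, 0.10673294216394424), 26.620878219604492) [[0.5218400955200195, -0.023242207244038582], [0.5696655511856079, -0.11866049468517303], [0.6785759925842285, -0.06407253444194794], [0.6307505369186401, 0.031345754861831665]]
foot ((0.6063776016235352, -0.04202672839164734), (0.15078148245811462, 0.1716585010290146), 27.13258171081543)
coupler top 35 [ 0.339  -0.3773  0.1031] [ 0.3315 -0.3845  0.1   ] [ 0.3469 -0.3699  0.1063]
coupler top 47 [ 0.4894 -0.3326  0.1
[... 1603 characters left out ...]
    ]
wrist cover_hinge 0.73 [269. 349.] [ 0.6486 -0.0209  0.112 ]
wrist rest 0.78 [401. 199.] [ 0.4761 -0.2346  0.    ]
wrist ring_small 0.71 [396. 302.] [ 0.6042 -0.227   0.    ]
wrist plane 13342 13191 [ 0.6087 -0.027   0.1266] [0.2646 0.1411 0.954 ] tilt 17.44728247197685 az 28.067066971975976
rect ((0.6131353378295898, -0.0369567796587944), (0.0919407457113266, 0.10936222225427628), 28.219755172729492) [[0.5467727780342102, -0.010512344539165497], [0.5984851717948914, -0.10687582194805145], [0.6794978976249695, -0.06340121477842331], [0.6277855038642883, 0.032962262630462646]]
foot ((0.6051826477050781, -0.04126611351966858), (0.14931900799274445, 0.16984423995018005), 27.8472843170166)
```

View pics/wrist0.png

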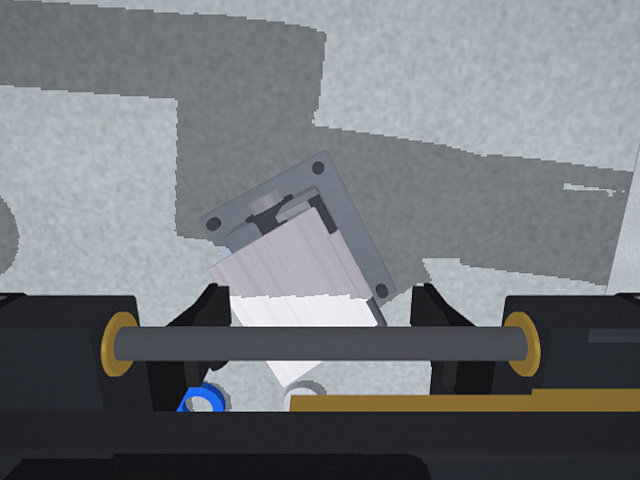

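{"method": "step_arm", "body": {
  "series": "0 0 0 1;0 0 0 1;0 0 0 1;0 0 0 1;0 0 0 1;0 0 0 1;0 0 0 1;0 0 0 1",
  "claw": 55,
  "grip_force": 25
}}

```text
clock: 4.6
tcp_pos: [0.625, -0.0, 0.2336]
orientation: [2.75, 1.519, 0.0]
force: [0.3, -0.1, 0.8]
opening: 0.0553
finger_force: 0.0
```

{"method": "step_arm", "body": {
  "series": "0 0 0 1;0 0 0 1;0 0 0 1;0 0 0 1;0 0 0 1;0 0 0 1;0 0 0 1;0 0 0 0.5"
}}

```text
clock: 5.4
tcp_pos: [0.625, -0.0, 0.2335]
orientation: [-3.049, -0.756, 0.0]
force: [-0.5, 0.4, -0.0]
opening: 0.055
finger_force: 0.0
```

{"method": "step_arm", "body": {
  "series": "-1 0.3 0 0;-1 0.3 0 0;-1 0.3 0 0;-1 0.3 0 0;-1 0.15 0 0;0 0 0 0"
}}

```text
clock: 6.0
tcp_pos: [0.5481, -0.072, 0.2336]
orientation: [3.049, 0.757, -0.001]
force: [0.1, 1.2, 0.3]
opening: 0.0547
finger_force: 0.0
```

```bash
cat > c.py <<'E'
from h import *
import sys
np.set_printoptions(precision=4,suppress=True)
s=bot.read_state();print(s["tcp_pos"],s["orientation"],s["force"])
c=cam("wrist");cv2.imwrite("pics/"+sys.argv[1]+".png",c["color"][:,:,::-1])
m=bot.mark_of("wrist","cover_pull")
for d in m: print(d["p"],d["point"],pix(c,d["point"],h=.1486))
A=bot.cut_out("wrist","cover")
th=.31; hx=np.array([np.cos(np.radians(28)),np.sin(np.radians(28)),0])
O=np.array([.605,-.0413,0]);P=O+hx*(.05-.12*np.cos(th));P[2]=.112+.12*np.sin(th);print("pred",P,proj(c,P)[::-1])
E
python3 c.py w1
```

```text
[ 0.5481 -0.072   0.2336] [ 3.0486  0.7572 -0.0009] [0.1481 1.2374 0.2781]
0.75 [260.7, 317.3] [ 0.5463 -0.0711  0.1486]
pred [ 0.5482 -0.0715  0.1486] [258.5695 319.1058]
```

View pics/w1.png

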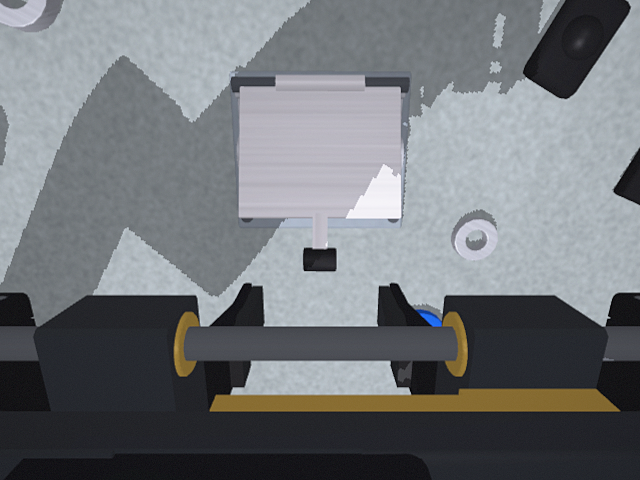

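{"method": "step_arm", "body": {
  "series": "0 0 1 0;0 0 1 0;0 0 1 0;0 0 0.9 0;0 0 0.5 0;0 0 0 0"
}}

```text
clock: 6.75
tcp_pos: [0.5487, -0.07, 0.1438]
orientation: [-3.046, -0.761, 0.004]
force: [-0.2, 0.9, 0.7]
opening: 0.0551
finger_force: 0.0
```

{"method": "step_arm", "body": {
  "series": "0 0 0 0;0 0 0 0;0 0 0 0;0 0 0 0;0 0 0 0;0 0 0 0",
  "claw": 15
}}

```text
clock: 7.35
tcp_pos: [0.5494, -0.0707, 0.1458]
orientation: [-3.048, -0.76, -0.0]
force: [-0.3, 0.7, 1.4]
opening: 0.0218
finger_force: 25.0
```

{"method": "step_arm", "body": {
  "series": "0.28 0 -0.72 0;0.38 0 -0.68 0;0.46 0 -0.63 0;0.54 0 -0.56 0;0.61 0 -0.49 0;0 0 0 0"
}}

```text
clock: 7.95
tcp_pos: [0.5911, -0.0487, 0.2091]
orientation: [3.048, 0.761, 0.004]
force: [0.4, 0.3, 0.4]
opening: 0.0218
finger_force: 25.0
```

{"method": "step_arm", "body": {
  "series": "0.67 0 -0.40 0;0.71 0 -0.32 0;0.75 0 -0.22 0;0.77 0 -0.12 0;0.78 0 -0.02 0;0.1 0 0 0;0 0 0 0;0 0 0 0"
}}

```text
clock: 8.75
tcp_pos: [0.6563, -0.0143, 0.2293]
orientation: [3.048, 0.76, 0.002]
force: [1.1, -1.4, 0.9]
opening: 0.0217
finger_force: 25.0
```

```bash
cat > d.py <<'E'
from h import *
np.set_printoptions(precision=4,suppress=True)
s=bot.read_state();print(s["clock"],s["tcp_pos"],s["orientation"],s["force"],s["opening"])
O=np.array([.605,-.0413,0]);hx=np.array([np.cos(np.radians(28)),np.sin(np.radians(28)),0])
d=np.array(s["tcp_pos"])-(O+.05*hx+[0,0,.112]);print("xh",d@hx,"z",d[2])
E
python3 d.py
```

```text
8.75 [ 0.6563 -0.0143  0.2293] [3.0479 0.7597 0.0021] [ 1.0505 -1.3666  0.8928] 0.02172474678321787
xh 0.00798214865150249 z 0.11734131823885925
```

{"method": "step_arm", "body": {
  "series": "0 0 0 0;0 0 0 0;0 0 0 0;0 0 -0.5 0;0 0 -1 0;0 0 -0.8 0;0 0 0 0",
  "claw": 62
}}

```text
clock: 9.45
tcp_pos: [0.6579, -0.0142, 0.279]
orientation: [3.046, 0.76, 0.009]
force: [0.4, -0.4, 0.1]
opening: 0.0608
finger_force: 0.0
```

{"method": "step_arm", "body": {
  "series": "-0.5 0.34 0 0;-1 0.67 0 0;-1 0.67 0 0;-1 0.67 0 0;-1 0.67 0 0;-1 0.67 0 0;-1 0.67 0 0;-1 0.67 0 0"
}}

```text
clock: 10.25
tcp_pos: [0.5693, -0.1744, 0.2733]
orientation: [-3.047, -0.759, 0.003]
force: [0.7, -0.0, -0.2]
opening: 0.0621
finger_force: 0.0
```

{"method": "step_arm", "body": {
  "series": "-1 0.67 0 0;-1 0.67 0 0;-1 0.67 0 0;-1 0.67 0 0;-1 0.67 0 0;-1 0.67 0 0;-0.5 0.34 0 0;0 0 0 0"
}}

```text
clock: 11.05
tcp_pos: [0.4958, -0.3124, 0.2738]
orientation: [-3.048, -0.756, 0.002]
force: [-0.4, 0.1, -0.5]
opening: 0.0617
finger_force: 0.0
```

```bash
cat > e.py <<'E'
from h import *
np.set_printoptions(precision=4,suppress=True)
s=bot.read_state();print(s["clock"],s["tcp_pos"],s["orientation"],s["force"])
c=cam("wrist");cv2.imwrite("pics/w2.png",c["color"][:,:,::-1])
for d in bot.mark_of("wrist","coupler"): print(d["p"],d["point"],pix(c,d["point"],h=0))
for d in bot.mark_of("wrist","rest"): print("rest",d["p"],d["point"],pix(c,d["point"],h=0))
for d in bot.cut_out("wrist","coupler"):
    P=cloud(c,d["pixels"]);T=P[P[:,2]>.1];G=P[(P[:,2]>.098)]
    print(d["p"],d["point"],len(P),P.max(0),"top",len(T),T.mean(0) if len(T) else "", (T.min(0)+T.max(0))/2 if len(T) else "")
c=cam("scene");cv2.imwrite("pics/s2.png",c["color"][150:400,100:500,::-1])
A=bot.cut_out("scene","cover")
for d in A[:1]:
    P=cloud(c,d["pixels"]);P=P[(P[:,2]>.13)&(P[:,0]>.55)&(P[:,1]>-.12)&(P[:,1]<.05)];m=P.mean(0);v=np.linalg.svd(P-m)[2][2];print("cover n",len(P),m,v)
E
python3 e.py
```

```text
11.05 [ 0.4958 -0.3124  0.2738] [-3.0482 -0.7559  0.0018] [-0.3573  0.0915 -0.4797]
0.81 [225.1, 332.5] [ 0.485  -0.3345  0.    ]
rest 0.87 [223.0, 331.1] [ 0.4865 -0.3318  0.    ]
rest 0.77 [283.0, 299.6] [ 0.4014 -0.3335  0.    ]
rest 0.59 [194.1, 253.9] [ 0.4747 -0.2368  0.    ]
0.85 [235.1, 335.4] 1432 [ 0.5076 -0.313   0.1064] top 291 [ 0.4872 -0.3333  0.1041] [ 0.487  -0.3333  0.1035]
0.71 [381.5, 305.7] 977 [ 0.5213 -0.2938  0.3499] top 200 [ 0.355  -0.3696  0.1246] [ 0.4262 -0.3399  0.225 ]
cover n 2294 [ 0.6529 -0.0195  0.1743] [ 0.8849  0.464  -0.0413]
```

View pics/w2.png

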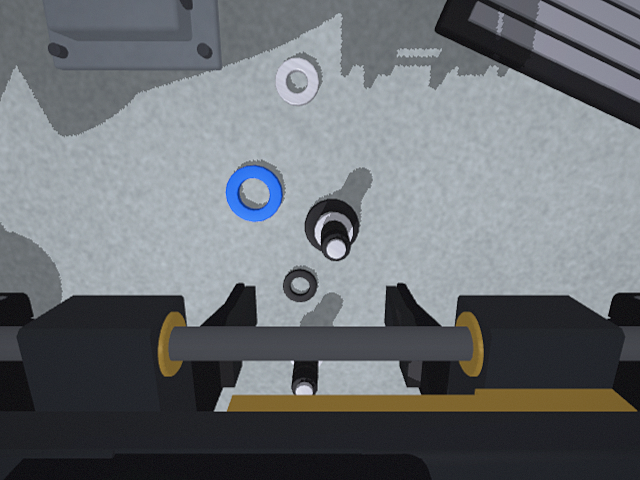

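{"method": "step_arm", "body": {
  "series": "-0.93 0.7 0 0;0 0 1 0;0 0 1 0;0 0 1 0;0 0 1 0;0 0 1 0;0 0 1 0;0 0 0 0"
}}

```text
clock: 12.15
tcp_pos: [0.486, -0.3302, 0.1514]
orientation: [-3.043, -0.76, 0.005]
force: [-0.3, 0.4, -0.6]
opening: 0.0617
finger_force: 0.0
```

{"method": "step_arm", "body": {
  "series": "0 0 1 0;0 0 1 0;0 0 1 0;0 0 0.9 0;0 0 0.6 0;0 0 0.3 0;0 0 0 0;0 0 0 0"
}}

```text
clock: 12.95
tcp_pos: [0.4879, -0.3328, 0.0597]
orientation: [3.047, 0.76, 0.001]
force: [0.7, 0.1, -0.4]
opening: 0.0619
finger_force: 0.0
```

{"method": "step_arm", "body": {
  "series": "-0.08 0 0.18 0;0 0 0 0;0 0 0 0;0 0 0 0;0 0 0 0;0 0 0 0;0 0 0 0",
  "claw": 20,
  "grip_force": 10
}}

```text
clock: 13.65
tcp_pos: [0.486, -0.3332, 0.0553]
orientation: [3.048, 0.76, 0.0]
force: [-0.0, -0.2, 0.1]
opening: 0.0278
finger_force: 10.0
```

{"method": "step_arm", "body": {
  "series": "0 0 -0.1 0;0 0 -0.1 0;-0.25 0 0 0;-0.25 0 0 0;-0.25 0 0 0;-0.25 0 0 0;0 0 0 0"
}}

```text
clock: 14.35
tcp_pos: [0.4677, -0.3427, 0.0592]
orientation: [-3.048, -0.759, 0.0]
force: [0.8, 1.4, -1.6]
opening: 0.0273
finger_force: 10.0
```

{"method": "step_arm", "body": {
  "series": "-0.25 0 0 0;-0.25 0 0 0;-0.28 0 0 0;0 0 0 0;0 0 0 0"
}}

```text
clock: 14.85
tcp_pos: [0.4538, -0.3501, 0.059]
orientation: [-3.048, -0.759, 0.002]
force: [0.7, 0.5, -1.4]
opening: 0.0276
finger_force: 10.0
```

```bash
cat > f.py <<'E'
from h import *
import sys
np.set_printoptions(precision=4,suppress=True)
s=bot.read_state();tcp=np.array(s["tcp_pos"]);Rm=rot(s["orientation"]);print(s["clock"],tcp,s["orientation"],s["force"],s["opening"])
hx=Rm[:,0];hy=Rm[:,1]
for n in ["side","scene"]:
    c=cam(n);u=proj(c,tcp).astype(int);r0=max(0,u[1]-75);c0=max(0,u[0]-100)
    im=cv2.resize(c["color"][r0:r0+150,c0:c0+200],None,fx=4,fy=4,interpolation=cv2.INTER_CUBIC)[:,:,::-1]
    cv2.imwrite(f"pics/{n}_{sys.argv[1]}.png",im)
    for d in bot.cut_out(n,"coupler"):
        P=cloud(c,d["pixels"])
        P=P[np.linalg.norm(P-tcp,axis=1)<.1]
        if len(P)<100 or d["p"]<.4: continue
        q=np.c_[(P-tcp)@hx,(P-tcp)@hy,P[:,2]]
        print(n,round(d["p"],2),len(P),"tool-frame pts mean",q.mean(0))
        for lo in np.arange(q[:,2].min(),q[:,2].max(),.012):
            k=q[(q[:,2]>=lo)&(q[:,2]<lo+.012)]
            if len(k)>8: print("   z %.3f n%d x %.4f [%.4f %.4f] y %.4f [%.4f %.4f]"%(lo+.006,len(k),k[:,0].mean(),*np.percentile(k[:,0],[3,97]),k[:,1].mean(),*np.percentile(k[:,1],[3,97])))
E
python3 f.py t1
```

```text
14.85 [ 0.4538 -0.3501  0.059 ] [-3.0484 -0.7595  0.0016] [ 0.6799  0.4547 -1.3746] 0.02764755819313159
scene 0.88 737 tool-frame pts mean [0.0216 0.0019 0.0588]
   z 0.010 n19 x 0.0322 [-0.0205 0.0425] y -0.0002 [-0.0291 0.0121]
   z 0.022 n87 x 0.0367 [0.0287 0.0432] y 0.0026 [-0.0108 0.0126]
   z 0.034 n88 x 0.0316 [0.0241 0.0381] y 0.0020 [-0.0109 0.0123]
   z 0.046 n125 x 0.0283 [0.0152 0.0376] y 0.0031 [-0.0160 0.0196]
   z 0.058 n100 x 0.0229 [0.0142 0.0357] y 0.0026 [-0.0105 0.0132]
   z 0.070 n100 x 0.0166 [0.0079 0.0236] y 0.0014 [-0.0117 0.0130]
   z 0.082 n94 x 0.0113 [0.0045 0.0161] y 0.0014 [-0.0123 0.0123]
   z 0.094 n83 x 0.0074 [0.0022 0.0137] y 0.0010 [-0.0106 0.0113]
   z 0.106 n40 x 0.0026 [-0.0045 0.0077] y -0.0004 [-0.0088 0.0071]
```

View pics/side_t1.png

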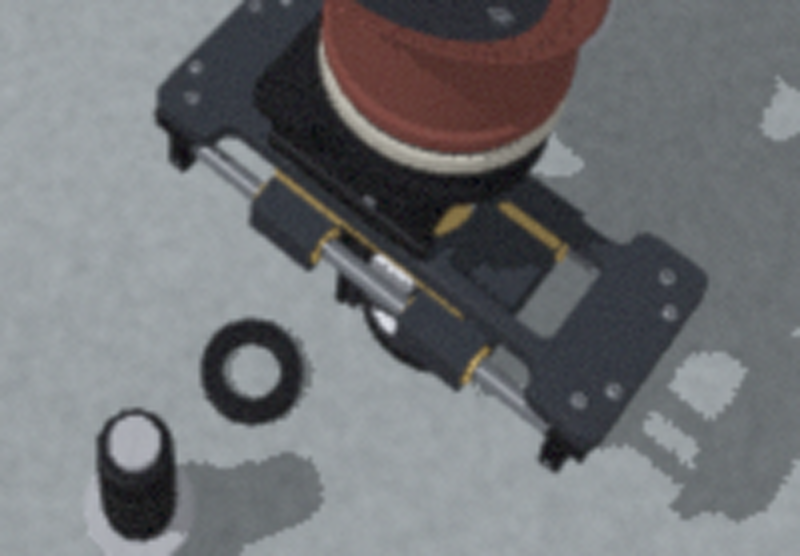

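```bash
cat > g.py <<'E'
from h import *
from scipy.optimize import least_squares
np.set_printoptions(precision=4,suppress=True)
s=bot.read_state();tcp=np.array(s["tcp_pos"]);Rm=rot(s["orientation"]);print(s["clock"],tcp,s["force"],s["opening"])
hx=Rm[:,0];hy=Rm[:,1]
def fit(n="scene"):
    c=cam(n)
    for d in bot.cut_out(n,"coupler"):
        P=cloud(c,d["pixels"]);P=P[np.linalg.norm(P-tcp,axis=1)<.11]
        if len(P)<100 or d["p"]<.4: continue
        G=tcp+[0,0,.008]
        q=np.c_[(P-G)@hx,(P-G)@hy,P[:,2]-G[2]]
        # surface of revolution: radius vs s (from nose), params: lean, side lean, x0 ,y0 (at G height), s0 = s of G
        def prof(t): return np.where(t<.032,.013,np.where(t<.039,.021,.014))
        def res(p):
            a=np.array([-np.tan(p[0]),np.tan(p[1]),1]);a/=np.linalg.norm(a)
            w=q-[p[2],p[3],0];t=w@a;r=np.linalg.norm(w-np.outer(t,a),axis=1);t=t+p[4]
            e=r-prof(t); e=np.where((t<.028)|((t>.043)&(t<.096)),e,0)
            return e
        for s0 in [.064]:
            f=least_squares(res,[.45,0,0,0,s0],x_scale=[.1,.1,.01,.01,.01],loss="soft_l1",f_scale=.001)
            p=f.x;print(n,round(d["p"],2),len(q),"lean deg",np.degrees(p[0]),"side",np.degrees(p[1]),"xy at G",p[2:4],"cost",f.cost)
        # flange location along the axis: points w/ r>.017
        a=np.array([-np.tan(p[0]),np.tan(p[1]),1]);a/=np.linalg.norm(a);w=q-[p[2],p[3],0];t=w@a;r=np.linalg.norm(w-np.outer(t,a),axis=1)
        k=t[(r>.0175)&(r<.024)];print("flange t",len(k),np.percentile(k,[5,50,95]) if len(k) else ""," t range",np.percentile(t[r<.016],[1,99]))
fit()
E
python3 g.py
```

```text
15.05 [ 0.4542 -0.3501  0.0591] [ 0.1515  0.3578 -1.6949] 0.027827814008011337
scene 0.63 760 lean deg 23.602300805634304 side 0.01366596048790777 xy at G [ 0.0054 -0.0002] cost 0.0008840852749326638
flange t 98 [-0.0315 -0.0274  0.0091]  t range [-0.063   0.0357]
```

{"method": "step_arm", "body": {
  "series": "-0.15 0 0 0;-0.15 0 0 0;0 0 0 0;0 0 0 0"
}}

```text
clock: 15.55
tcp_pos: [0.4492, -0.3527, 0.0593]
orientation: [3.048, 0.76, 0.0]
force: [1.3, 1.8, -1.9]
opening: 0.0277
finger_force: 10.0
```

```bash
python3 g.py
```

```text
15.55 [ 0.4492 -0.3527  0.0593] [ 1.3104  1.7591 -1.912 ] 0.027692606640802527
scene 0.67 789 lean deg 26.764775951342074 side 0.13620596929469958 xy at G [ 0.0066 -0.0001] cost 0.0009736627744345684
flange t 93 [-0.051  -0.0275 -0.0056]  t range [-0.063   0.0363]
```

{"method": "step_arm", "body": {
  "series": "-0.14 0 0 0;-0.14 0 0 0;0 0 0 0;0 0 0 0"
}}

```text
clock: 16.05
tcp_pos: [0.4439, -0.3554, 0.0592]
orientation: [3.048, 0.76, -0.001]
force: [0.9, 1.3, -0.9]
opening: 0.0275
finger_force: 10.0
```

```bash
python3 g.py
```

```text
16.05 [ 0.4439 -0.3554  0.0592] [ 0.8828  1.3204 -0.9141] 0.027547769414453645
scene 0.83 726 lean deg 30.499736030804822 side 0.006542011681780789 xy at G [0.0085 0.0001] cost 0.0006373802748425396
flange t 90 [-0.0402 -0.027   0.0139]  t range [-0.0622  0.0359]
```

{"method": "step_arm", "body": {
  "series": "0 0 0 0;0 0 0 0;0 0 -0.3 0;0 0 -0.6 0;0 0 -1 0;0 0 -1 0;0 0 -1 0;0 0 0 0",
  "grip_force": 60,
  "claw": 10
}}

```text
clock: 16.95
tcp_pos: [0.4461, -0.3573, 0.1417]
orientation: [3.042, 0.758, 0.006]
force: [0.6, -1.6, -2.1]
opening: 0.0266
finger_force: 60.0
```

{"method": "step_arm", "body": {
  "series": "0 0 -1 0;0 0 -1 0;0 0 -1 0;0 0 -0.7 0;0 0 0 0;0 0 0 0"
}}

```text
clock: 17.55
tcp_pos: [0.444, -0.3551, 0.2105]
orientation: [-3.048, -0.76, 0.001]
force: [-0.2, 0.5, -3.3]
opening: 0.0269
finger_force: 60.0
```

```bash
cat >> g.py <<'E'
c=cam("wrist");cv2.imwrite("pics/w3.png",c["color"][:,:,::-1]);fit("wrist");fit("side")
for d in bot.mark_of("wrist","coupler"): print(d)
E
python3 g.py
```

```text
17.55 [ 0.444  -0.3551  0.2105] [-0.2044  0.4987 -3.3322] 0.026857505196161615
scene 0.7 860 lean deg 30.476392595796415 side 0.3551631224800097 xy at G [0.0084 0.    ] cost 0.0005109171109633834
flange t 93 [-0.0307 -0.0272  0.0105]  t range [-0.0605  0.0386]
wrist 0.58 11290 lean deg 30.494835671487046 side 0.17884429153790526 xy at G [ 0.009  -0.0002] cost 0.0006231719445497208
flange t 1724 [-0.0305 -0.0252 -0.0241]  t range [-0.0608  0.0385]
side 0.59 140 lean deg 23.98657070011274 side -0.061958736119731114 xy at G [ 0.0059 -0.0009] cost 1.342586895583224e-06
flange t 0   t range [-0.0102  0.0437]
{'point': [207.2, 319.1], 'p': 0.67}
```

View pics/w3.png

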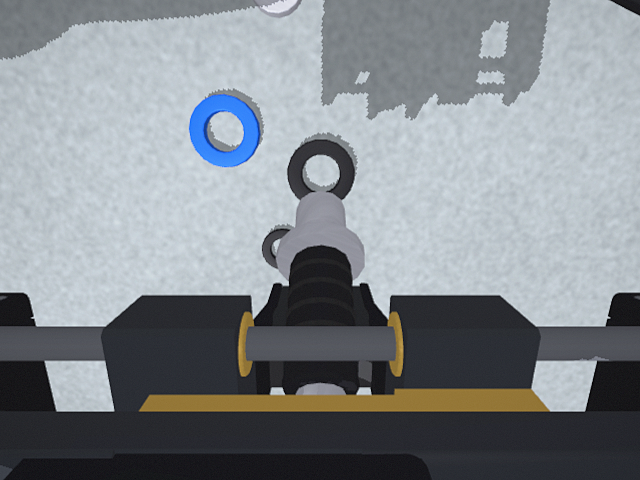

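{"method": "step_arm", "body": {
  "series": "0.5 -0.46 0 0;1 -0.92 0 0;1 -0.92 0 0;1 -0.92 0 0;1 -0.92 0 0;1 -0.92 0 0;1 -0.92 0 0;1 -0.92 0 0"
}}

```text
clock: 18.75
tcp_pos: [0.5121, -0.1609, 0.2112]
orientation: [-3.048, -0.761, -0.0]
force: [0.4, 0.1, -2.2]
opening: 0.0266
finger_force: 60.0
```

{"method": "step_arm", "body": {
  "series": "1 -0.92 0 0;1 -0.92 0 0;0.9 -0.83 0 0;0.5 -0.46 0 0;0 0 0 0;0 0 0 0"
}}

```text
clock: 19.35
tcp_pos: [0.5423, -0.0758, 0.2111]
orientation: [3.048, 0.761, -0.001]
force: [1.1, -0.7, -2.6]
opening: 0.027
finger_force: 60.0
```

```bash
cat > k.py <<'E'
from h import *
import sys
exec(open("g.py").read().split("fit()\n")[0].split("from h import *")[1])
print("x azimuth",np.degrees(np.arctan2(hx[1],hx[0])))
fit("wrist");c=cam("wrist");cv2.imwrite("pics/%s.png"%sys.argv[1],c["color"][:,:,::-1])
N=np.array([.5944,-.0469,.078]);print("pred nipple px",proj(c,N)[::-1])
for d in bot.mark_of("wrist","nipple"): 
    w=pix(c,d["point"],h=.078);print("nip",d["p"],d["point"],w,"rel tcp x,y",(w-tcp)@hx,(w-tcp)@hy)
for d in bot.mark_of("wrist","coupler"): print("cp",d["p"],d["point"])
nose=tcp+.0410*hx-.0002*hy-[0,0,.0463];print("nose pred px",proj(c,nose)[::-1])
for d in bot.mark_of("wrist","housing")[:2]: print("hous",d["p"],pix(c,d["point"],h=0))
for d in bot.cut_out("wrist","nipple"):
    P=cloud(c,d["pixels"]);print("cut",d["p"],d["point"],len(P),np.median(P,0),(np.median(P,0)-tcp)@hx,(np.median(P,0)-tcp)@hy)
E
python3 k.py w4
```

```text
19.35 [ 0.5423 -0.0758  0.2111] [ 1.0515 -0.66   -2.5525] 0.026957888182149174
x azimuth 28.04718504415766
wrist 0.93 11354 lean deg 30.477327908801602 side 0.06642866861792711 xy at G [0.0098 0.0004] cost 0.0006040126429960519
flange t 1734 [-0.0293 -0.024  -0.0229]  t range [-0.0597  0.0398]
pred nipple px [163.6495 317.5547]
nip 0.94 [164.0, 315.5] [ 0.5934 -0.0457  0.078 ] rel tcp x,y 0.05932466268327814 -0.00258234979978177
nip 0.38 [207.6, 320.8] [ 0.566  -0.0648  0.078 ] rel tcp x,y 0.026062907523748752 0.0014227704011550639
nose pred px [208.6088 317.952 ]
hous 0.73 [ 0.6054 -0.0396  0.    ]
cut 0.63 [149.1, 315.8] 2434 [ 0.6051 -0.0417  0.0744] 0.07145144566707246 -0.0006502248956986571
```

View pics/w4.png

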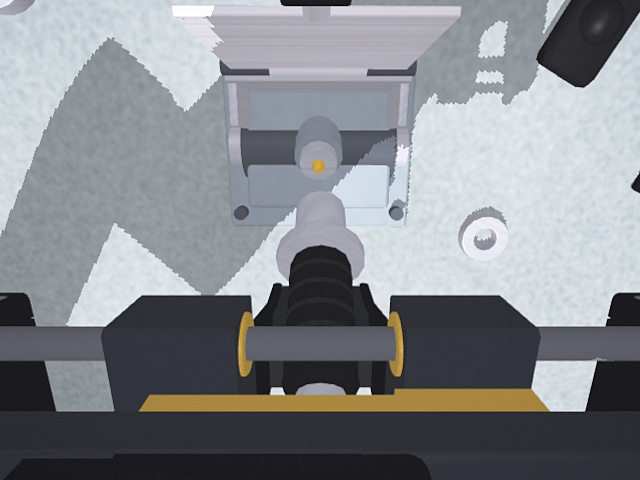

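{"method": "step_arm", "body": {
  "series": "0.16 -0.08 0.5 0;0 0 1 0;0 0 0.8 0;0 0 0.5 0;0 0 0.25 0;0 0 0 0;0 0 0 0"
}}

```text
clock: 20.4
tcp_pos: [0.5451, -0.073, 0.1507]
orientation: [3.048, 0.76, 0.001]
force: [0.4, -0.2, -3.2]
opening: 0.027
finger_force: 60.0
```

```bash
cat >> k.py <<'E'
cv2.imwrite("pics/%s.png"%sys.argv[1],cv2.resize(c["color"][60:300,200:440],None,fx=2.5,fy=2.5,interpolation=cv2.INTER_CUBIC)[:,:,::-1])
E
python3 k.py w5
```

```text
20.4 [ 0.5451 -0.073   0.1507] [ 0.3547 -0.1806 -3.2363] 0.02700678449596325
x azimuth 27.999522775539276
wrist 0.77 11404 lean deg 30.489823483133165 side 0.06977754082601438 xy at G [0.0098 0.0004] cost 0.0008143581785402213
flange t 1734 [-0.0292 -0.024  -0.0228]  t range [-0.0598  0.0398]
pred nipple px [177.4084 319.5048]
nip 0.71 [180.0, 317.2] [ 0.5924 -0.0464  0.078 ] rel tcp x,y 0.05419926525969925 -0.0013061855206366396
nip 0.48 [257.3, 511.3] [ 0.6076 -0.1789  0.078 ] rel tcp x,y 0.005414881821155139 0.12282097240951301
nip 0.32 [52.9, 322.6] [ 0.655  -0.0166  0.078 ] rel tcp x,y 0.12345194278152864 0.0017378019601212815
cp 0.67 [207.3, 320.2]
nose pred px [209.6951 318.8253]
hous 0.68 [ 0.6045 -0.0418  0.    ]
cut 0.93 [157.7, 318.2] 3633 [ 0.6057 -0.0412  0.0748] 0.06840229364577556 0.000353075346592136
```

View pics/w5.png

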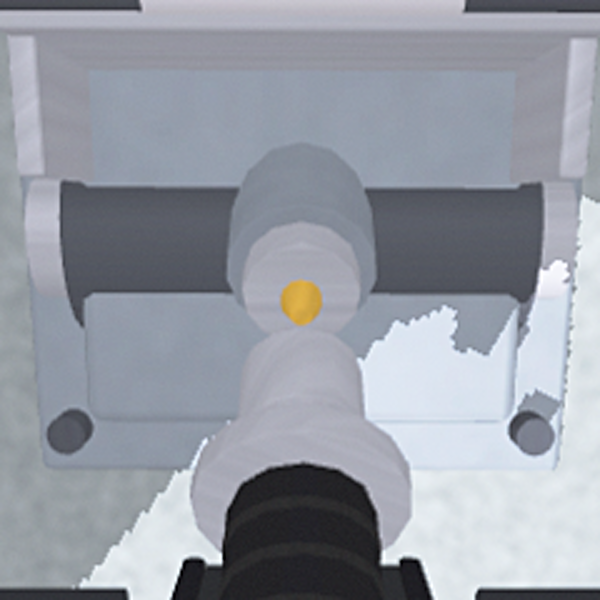

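```bash
cat > l.py <<'E'
from h import *
np.set_printoptions(precision=4,suppress=True)
s=bot.read_state();tcp=np.array(s["tcp_pos"]);Rm=rot(s["orientation"]);hx=Rm[:,0];hy=Rm[:,1]
c=cam("wrist");hsv=cv2.cvtColor(c["color"],cv2.COLOR_RGB2HSV)
m=(hsv[:,:,1]>120)&(hsv[:,:,0]>12)&(hsv[:,:,0]<32);m[:150]=0;m[215:]=0;m[:,:290]=0;m[:,350:]=0
r,q=np.nonzero(m);P=cloud(c,m);print("brass px",len(r),r.mean(),q.mean(),r.min(),r.max(),q.min(),q.max())
loc=lambda P:np.c_[(P-tcp)@hx,(P-tcp)@hy,P[:,2]]
L=loc(P);print("brass mean",L.mean(0),L.min(0),L.max(0))
N=np.array([.5944,-.0469,.078]);hX=np.array([np.cos(np.radians(28)),np.sin(np.radians(28)),0])
a=-.5*hX+[0,0,.866]
for t in (0,.004,.008): print(t,proj(c,N+t*a)[::-1],loc((N+t*a)[None]))
# collar top-face points: near plane through N normal a
d=bot.cut_out("wrist","nipple")
for k in d[:1]:
    P=cloud(c,k["pixels"]&~m);h=(P-N)@a;w=P-N-np.outer(h,a);rr=np.linalg.norm(w,axis=1)
    k2=(rr<.013)&(abs(h)<.006);print("collar",k2.sum(),"h",np.percentile(h[k2],[10,50,90]))
    k3=(abs(h)<.003)&(rr<.02);L=loc(P[k3]);print("collar ext",L.min(0),L.max(0))
E
python3 l.py
```

```text
brass px 215 179.71627906976744 320.6 172 188 313 328
brass mean [0.0547 0.0005 0.0829] [ 0.0495 -0.004   0.074 ] [0.0591 0.0049 0.0863]
0 [176.812  320.1807] [[0.056  0.0003 0.078 ]]
0.004 [180.7961 320.1764] [[0.054  0.0003 0.0815]]
0.008 [184.8832 320.172 ] [[0.052  0.0003 0.0849]]
collar 974 h [-0.0012 -0.0005  0.0003]
collar ext [ 0.0466 -0.0137  0.071 ] [0.0694 0.0147 0.0852]
```

{"method": "step_arm", "body": {
  "series": "0.15 0 0.26 0;0.15 0 0.26 0;0.15 0 0.26 0;0.15 0 0.26 0;0.1 0 0.17 0;0 0 0 0;0 0 0 0"
}}

```text
clock: 21.55
tcp_pos: [0.5569, -0.0663, 0.1258]
orientation: [-3.048, -0.76, 0.001]
force: [0.9, 0.4, -2.1]
opening: 0.027
finger_force: 60.0
```

```bash
python3 k.py w6
```

```text
21.55 [ 0.5569 -0.0663  0.1258] [ 0.9189  0.3964 -2.111 ] 0.027005982025514297
x azimuth 28.008675306823214
wrist 0.94 11464 lean deg 30.49261464135499 side 0.07894518092547757 xy at G [0.0098 0.0004] cost 0.0006528943026890203
flange t 1734 [-0.0293 -0.024  -0.0229]  t range [-0.0603  0.0399]
pred nipple px [206.9051 320.1018]
cp 0.9 [211.6, 318.8]
nose pred px [209.5044 318.7951]
hous 0.87 [ 0.607  -0.0405  0.    ]
hous 0.57 [ 0.6058 -0.2252  0.    ]
cut 0.94 [173.1, 317.2] 3182 [ 0.6111 -0.0373  0.0721] 0.06142318765524709 -0.00013305134273307293
```

{"method": "step_arm", "body": {
  "series": "0.05 0 0.087 0;0.05 0 0.087 0;0.05 0 0.087 0;0 0 0 0;0 0 0 0"
}}

```text
clock: 22.4
tcp_pos: [0.5596, -0.0652, 0.1218]
orientation: [3.048, 0.76, -0.001]
force: [-5.2, -0.9, 6.2]
opening: 0.0272
finger_force: 60.0
```

{"method": "step_arm", "body": {
  "series": "0.05 0 0.087 0;0.05 0 0.087 0;0 0 0 0;0 0 0 0"
}}

```text
clock: 22.8
tcp_pos: [0.5615, -0.0642, 0.1178]
orientation: [3.048, 0.76, 0.0]
force: [-4.6, -1.7, 6.1]
opening: 0.0267
finger_force: 60.0
```

{"method": "step_arm", "body": {
  "series": "0.05 0 0.087 0;0.05 0 0.087 0;0 0 0 0;0 0 0 0"
}}

```text
clock: 23.2
tcp_pos: [0.5624, -0.0642, 0.1178]
orientation: [3.046, 0.761, -0.004]
force: [-19.5, -2.2, 30.0]
opening: 0.0266
finger_force: 60.1
```

{"method": "step_arm", "body": {
  "series": "0.05 0 0.087 0;0.05 0 0.087 0;0 0 0 0;0 0 0 0"
}}

```text
clock: 23.6
tcp_pos: [0.5636, -0.0643, 0.1177]
orientation: [3.045, 0.761, -0.007]
force: [-34.7, -4.8, 55.0]
opening: 0.0269
finger_force: 60.1
```

```bash
python3 k.py w7
```

```text
23.6 [ 0.5636 -0.0643  0.1177] [-34.7011  -4.7957  54.9632] 0.026941019348208414
x azimuth 28.05890720392188
wrist 0.68 11233 lean deg 29.630724528222114 side 0.9894017591467045 xy at G [0.0093 0.0002] cost 0.0007801468676078434
flange t 1708 [-0.029  -0.0238 -0.0227]  t range [-0.06    0.0397]
wrist 0.46 2896 lean deg 34.294252549388986 side 0.5887838375865805 xy at G [0.0074 0.0003] cost 0.0032159112862356967
flange t 171 [-0.0807 -0.0658 -0.0646]  t range [-0.0963 -0.0633]
pred nipple px [221.7916 317.7297]
cp 0.71 [212.1, 320.2]
nose pred px [208.9779 319.0599]
hous 0.7 [ 0.6034 -0.0431  0.    ]
cut 0.95 [180.8, 318.6] 3063 [ 0.6134 -0.0357  0.0691] 0.057738790362943694 -0.0019688814465824425
```

{"method": "step_arm", "body": {
  "series": "-0.03 0 -0.055 0;-0.03 0 -0.055 0;0 0 0 0;0 0 0 0;0 0 0 0;0 0 0 0"
}}

```text
clock: 24.55
tcp_pos: [0.5632, -0.0642, 0.1178]
orientation: [3.046, 0.76, -0.004]
force: [-24.3, -3.5, 37.7]
opening: 0.0268
finger_force: 60.0
```

{"method": "step_arm", "body": {
  "series": "-0.03 0 -0.05 0;0 0 0 0;0 0 0 0;0 0 0 0;0 0 0 0;0 0 0 0"
}}

```text
clock: 25.15
tcp_pos: [0.563, -0.0642, 0.1178]
orientation: [3.046, 0.76, -0.002]
force: [-19.0, -2.9, 30.4]
opening: 0.0266
finger_force: 60.0
```

```bash
python3 k.py w8
cat > m.py <<'E'
from h import *
c=cam("scene");d=bot.cut_out("scene","cover")[0]
P=cloud(c,d["pixels"]);P=P[(P[:,2]>.13)&(P[:,2]<.2)&(P[:,0]>.6)&(P[:,1]>-.09)&(P[:,1]<.04)];m=P.mean(0);v=np.linalg.svd(P-m)[2][2];print("cover n",len(P),m,v)
E
python3 m.py
```

```text
25.15 [ 0.563  -0.0642  0.1178] [-19.0262  -2.8747  30.433 ] 0.026607989598919905
x azimuth 28.026361606438574
wrist 0.86 11221 lean deg 29.742818458201914 side 0.6671703511494985 xy at G [0.0094 0.0003] cost 0.0007601407773554866
flange t 1731 [-0.0291 -0.0238 -0.0227]  t range [-0.0596  0.0397]
pred nipple px [221.1912 318.5787]
cp 0.96 [210.9, 321.8]
nose pred px [209.3133 319.2208]
hous 0.72 [ 0.6018 -0.0397  0.    ]
hous 0.47 [ 0.6618 -0.0121  0.    ]
cut 0.89 [183.0, 317.3] 2918 [ 0.6134 -0.0358  0.0693] 0.057937246796951884 -0.0014827026217985669
cover n 1900 [ 0.65261214 -0.01961506  0.1659775 ] [ 0.88508234  0.46402566 -0.03618606]
```

View pics/w8.png

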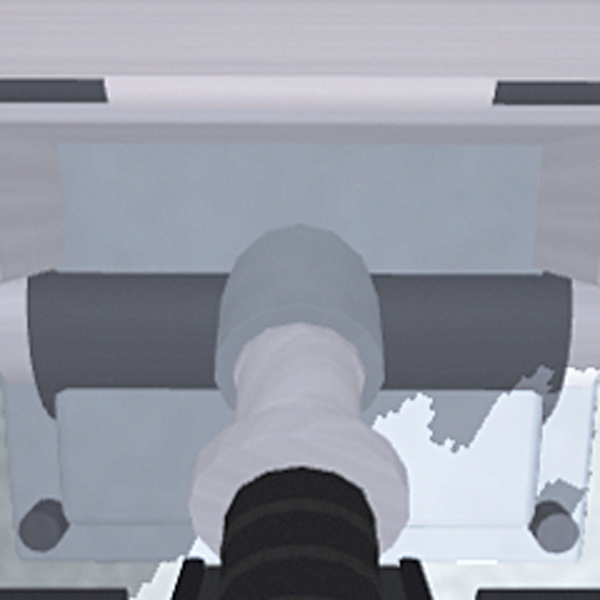

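```bash
python3 -c "
from station import bot
print(bot.hand_in())"
```

```text
the job is handed in; nothing more can be done
None
```

The job is handed in: the cover stands at about 92°, and the coupler is held at about 30° on the nipple with the collar on its stop. The push was about 36 N at hand-in after briefly reaching about 65 N; the verdict was not shown.

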